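Fit and hold the detector hood on a can-end pinhole tester

TASK

Fit the loose detector hood to the pinhole tester so that the can end in the nest can be read: take the hood by its grip, set its sole down on the tester about 2 cm short of the locating pin (the front of the sole then hides the pin), slide it on until the blind hole drops onto the pin, then press the hood straight down until the sprung nest is fully home and the sole lies flat on the deck, the hood lined up with the tester. Finish while holding it like that: do not let go or ease off, keep the grip and keep pressing. Leave the other things on the bench alone.

Things in the scene. Friction and masses are not known exactly. Their poses are not given: they have to be found in the camera images.
- hood_grip (a point): Centre of the grip of the loose detector hood (0.33 to 0.57 kg, starts upright on the bench). The grip is an upright grey block, 28 mm thick along the hood's y, 64 mm long along x; its top is 23 mm above this point, its foot 29 mm below on a dark drum of 80 mm diameter. The flat underside of the hood's sole is 75 mm below this point. Axes: x to the front (the lip), z up.
- hood_hole (a point): Mouth of the blind hole in the underside of the hood's sole, on the hood's centre line, 75 mm ahead (x) of the grip's centre and 75 mm below it. Round, 14 mm diameter, 14 mm deep, mouth chamfered 2 mm; not visible from above. Same axes as the grip.
- hood_opening (a point): Centre of the round 63 mm light opening in the underside of the sole, 75 mm straight below the grip's centre. The sole is a black plate, 150 mm (x) by 100 mm (y), 17 mm thick, from 50 mm behind to 100 mm ahead of this point; a thin bright lip, turned up to 14 mm, runs on from its front edge to 115 mm.
- tester_pin (a point): Top of the steel locating pin of the pinhole tester, 11 mm above its deck: 12 mm diameter for 7 mm, then a cone to a 6 mm flat top. It stands on the deck's centre line, 75 mm ahead (x) of the nest's centre. Axes are the tester's: x runs from its sloping key panel over the nest to the pin, z up. A fitted hood has its x the same way, lip away from the key panel.
- tester_deck (a point): Point on the tester's deck at the centre of the nest; axes as the tester's. The tester is a fixed grey instrument; its aluminium deck is 235 mm (x) by 190 mm (y), 60 mm above the bench, from 78 mm behind to 155 mm ahead of this point. A hood held level rides first on the pin (11 mm above the deck), then drops 5 mm to the nest's rim when its hole meets the pin.
- nest (a joint): How far the sprung nest is pushed down, in m: 0 at rest, 0.006 when the hood's sole lies on the deck. The nest is a black rubber ring, 92 mm outside diameter, holding a round can end; at rest its rim is 6 mm above the deck. The spring takes 8 N to start and 14 N at 0.006; the hood's weight alone does not move it.
- can_ends: Bystander: stack of aluminium can ends, 65 mm diameter, 34 mm high, origin under its centre.
- solvent: Bystander: white bottle, 60 mm diameter, 150 mm high, origin under its centre.
- caliper: Bystander: digital caliper lying flat, 160 mm long, 13 mm high, origin under its display.
Mind the look-alikes: they are no part of the job. What is shaped like the part that bears hood_grip but red is not meant.

How it is judged:
By the outcome, as a careful person would: the job done as asked, in the order asked, and still so for the second after the job is handed in, while the arm keeps its last pose, push and grip.
It also fails if it takes over 40 s, if anything falls off the work surface, if the arm or the gripper's body presses on something with over 40 N, if the wrist force passes 120 N, or if a joint passes its speed limit or range.

ROBOT

A 6-joint arm with a two-finger parallel gripper is mounted at the origin on the work surface. World frame = base frame: x ahead of the robot, y to its left, z up, the work surface at z = 0. Lengths are in m, angles in rad, forces in N, time in s.
With the tool pointing down it reaches from about 0.325 to 0.775 m from the base axis. Payload 9.3 kg.
Tool frame: the origin (TCP) lies between the finger pads; the fingertips stand 19 mm ahead of it and the grasp point (between the pads) is the TCP (ctrl.tips_ahead is the distance from the TCP to the fingertips, in m); z points along the fingers, y is the line along which they close (so a half turn about z gives the same grasp; the last joint's range is limited). The gripper opens to 85 mm and grips with 20 to 120 N. Pads are 22 mm wide; open, the fingers measure 114 mm over their backs; the gripper's body (76 mm by 85 mm) begins 54 mm behind the grasp point. The pads swing forward as they close: fully open they stand 13 mm farther back than shut.
Start: joints at [-0.153, 0.259, 0.021, 1.334, 0, 1.418], TCP at [0.55, -0, 0.25] pointing down, gripper open.
Joint ranges: [-3.04, 3.04], [-0.91, 1.82], [-1.04, 1.36], [-1.92, 1.95], [-1.52, 1.45], [-3.14, 3.14]. Speed limits (rad/s): [2.22, 2.22, 2.79, 3.14, 3.14, 3.14].

INTERFACE

Orientations are given as a unit quaternion [x, y, z, w].
In Python, from plant import ctrl gives the robot as it stands.
- The arm moves only by the tool apply_moves, never from a script. Its argument "commands" is text: rows parted by semicolons, each of 7 numbers parted by spaces: the turn, a rotation vector about the tool's x, y, z in degrees, then the shift along the tool's x, y, z in cm, then the finger opening in cm, from 0 to 8.54. A call has 1 to 10 rows; each row shifts and turns the commanded pose from where the row before left it, along the tool's axes as they then stand; what a row does not reach is not made up. A row lasts 1/10 s, in which the tool goes at most 50 mm and 8.59 degrees, less where a joint would pass 70% of its speed; a pose out of reach is approached as far as the arm can. A call is refused whole if a number of a shift passes 5 or a number of a turn 8.59, either way. A call with a gripper value outside its range is refused whole. The fingers move at their own pace and stop on an object; the grip force is fixed at half the most. Time passes only in rows, so rows that do not move let the fingers close. It gives the time, the measured TCP pose, the force, the opening and the grip force at its end, in the units of the state.
- ctrl.get_state(): the state, without advancing time (a new reading comes with each control period).
- ctrl.snapshot(name): name is "scene" or "side" or "wrist"; returns a dict with "image" (384x512x3 uint8, blue, green, red), "intrinsics" (3x3 intrinsics, pixels), "dist" ([k1, k2, p1, p2, k3] as OpenCV has them; the pictures are not rectified), "R" (3x3) and "t" (3): a world point X has camera coordinates R X + t; the wrist camera has in their place "T_tool_cam" (4x4, takes a point from camera to tool coordinates, whose origin is the TCP and whose axes are the flange's). Camera axes: x right, y down, z forward; pixel columns grow to the right and rows downward; lengths in m; the calibration is good to about 2 mm. A picture is of the moment at which its call begins: read the wrist's pose just before it. There is no depth.
- ctrl.finish_job(): hands the job in; it is judged then, once.
The state is a dict: "clock": time; "joint_pos": joint angles; "joint_velocities": joint speeds; "effort": joint torques, N m; "tool_pos": TCP position; "tool_rot": TCP orientation; "ft_force": force on the tool from outside, world axes, zero at the start; "moment": the same for the moment, N m; "width": finger opening in m; "grip_force": force on a finger pad.
Only numpy, scipy, OpenCV 4.12 (cv2) and the standard library are available. Lean on these libraries where they do the work, as an engineer would, in place of code of your own. Each camera call takes 0.05 s, during which the arm holds its last target. There are 200 camera calls.

## Working session

There is one attempt and no reset: what is moved stays moved. The work goes in short steps, Python scripts to look and compute and a tool call to move; the robot and the scene stay as the last step left them, time stands still between calls to the robot, and variables do not carry over. Pictures are saved under pics/ and viewed, at most 10 in all, crops included, and the job is handed in when it is done.

Besides the shell and the picture viewer there is one more tool, called as a command line: name --argument value ..., lists and objects as JSON in quotes. apply_moves: Moves the arm, as the interface text tells. Its arguments: {"type":"object","properties":{"commands":{"type":"string"}},"required":["commands"]}

```bash
ls; mkdir -p pics; python3 - <<'E'
from plant import ctrl
import cv2,numpy as np,pickle
d={}
for n in("scene","side","wrist"):
    s=ctrl.get_state(); p=ctrl.snapshot(n); d[n]=(s,p); cv2.imwrite(f"pics/{n}0.png",p["image"])
pickle.dump(d,open("d0.pkl","wb"))
s=ctrl.get_state();print(s)
im=np.hstack([cv2.resize(d[n][1]["image"],(400,300)) for n in("scene","side")]);
print(d["wrist"][1]["T_tool_cam"],d["scene"][1]["dist"])
E
```

```text
pics
{'clock': 0.15, 'joint_pos': array([-1.52571830e-01,  2.59052699e-01,  2.09401929e-02,  1.33369134e+00,
       -4.95246473e-06,  1.41821696e+00]), 'joint_velocities': array([ 0.0007683 , -0.00024457,  0.0024425 , -0.00046728,  0.00105997,
       -0.00070677]), 'effort': array([ 3.21120227e-03, -5.55970466e+01,  3.44662285e+01,  1.13262911e-02,
       -1.37106272e-04,  2.85134706e-05]), 'tool_pos': array([5.49809204e-01, 3.87597940e-05, 2.49812175e-01]), 'tool_rot': array([ 7.07104025e-01,  7.07109358e-01, -2.99932793e-04, -4.04749132e-04]), 'ft_force': array([-0.50002974, -0.60060445, -0.14832937]), 'moment': array([ 0.05000977, -0.04081068,  0.0371192 ]), 'grip_force': 0.0, 'width': 0.08546627711130846}
[[-3.32228540e-04 -9.54822804e-01 -2.97175540e-01  7.57224405e-02]
 [ 9.99999851e-01 -1.88749576e-04 -5.11502698e-04  1.50264978e-03]
 [ 4.32302683e-04 -2.97175666e-01  9.54822725e-01 -1.23151851e-01]
 [ 0.00000000e+00  0.00000000e+00  0.00000000e+00  1.00000000e+00]] [-0.06608403  0.          0.          0.          0.        ]
```

View pics/scene0.png

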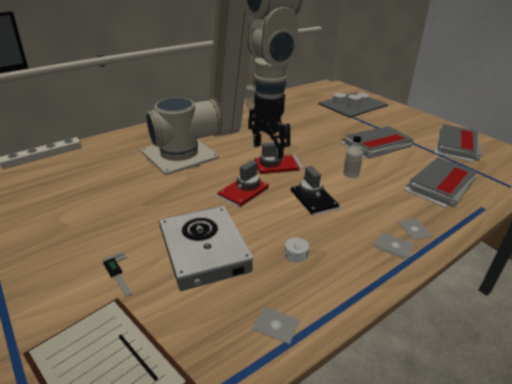

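View pics/side0.png

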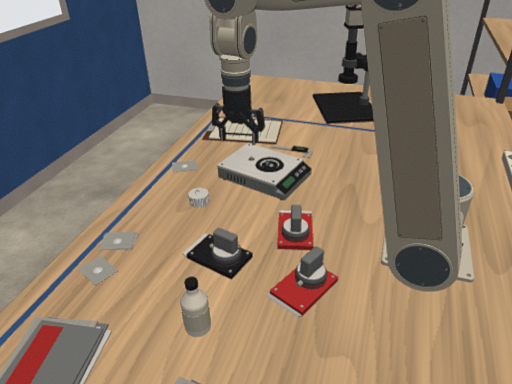

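The black hood is at about (312,185) in scene and (222,250) in side. The tester nest is at (200,229) in scene and (269,164) in side. Next I enlarge both and triangulate.

```bash
cat > h.py <<'E'
import numpy as np,cv2
def ray(p,uv,s=None):
    n=cv2.undistortPoints(np.array([[uv]],float),p["intrinsics"],np.array(p["dist"],float))[0,0]
    d=np.array([n[0],n[1],1.])
    if "R" in p and p.get("R") is not None:
        R,t=np.array(p["R"]),np.array(p["t"]); return -R.T@t,R.T@d
    from scipy.spatial.transform import Rotation as Ro
    T=np.array(p["T_tool_cam"]);R=Ro.from_quat(s["tool_rot"]).as_matrix()
    return R@T[:3,3]+s["tool_pos"],R@T[:3,:3]@d
def onz(p,uv,z,s=None):
    o,d=ray(p,uv,s); return o+d*(z-o[2])/d[2]
def tri(p,a,q,b):
    o1,d1=ray(p,a);o2,d2=ray(q,b)
    k=np.linalg.lstsq(np.c_[d1,-d2],o2-o1,rcond=None)[0]
    x,y=o1+d1*k[0],o2+d2*k[1];return (x+y)/2,np.linalg.norm(x-y)
def proj(p,X,s=None):
    X=np.array(X,float)
    if p.get("R") is not None: R,t=np.array(p["R"]),np.array(p["t"])
    else:
        from scipy.spatial.transform import Rotation as Ro
        T=np.array(p["T_tool_cam"]);Rw=Ro.from_quat(s["tool_rot"]).as_matrix()
        Rc=Rw@T[:3,:3];c=Rw@T[:3,3]+s["tool_pos"];R,t=Rc.T,-Rc.T@c
    return cv2.projectPoints(X.reshape(-1,1,3),cv2.Rodrigues(R)[0],t,p["intrinsics"],np.array(p["dist"],float))[0][:,0]
E
python3 - <<'E'
import pickle,numpy as np,cv2
from h import *
d=pickle.load(open("d0.pkl","rb"));a,b=d["scene"][1],d["side"][1]
print(tri(a,(312,178),b,(224,240)));print(tri(a,(200,229),b,(269,164)))
def crop(p,x,y,w=100,h=75): return cv2.resize(p["image"][y:y+h,x:x+w],(400,300),interpolation=cv2.INTER_CUBIC)
m=np.vstack([np.hstack([crop(a,270,150),crop(b,170,215)]),np.hstack([crop(a,155,200,120,90),crop(b,210,125,120,90)])])
cv2.imwrite("pics/c1.png",m)
E
```

```text
(array([0.51616543, 0.22025927, 0.06870579]), np.float64(0.0019750522411878806))
(array([ 0.5219502 , -0.20280879,  0.05885189]), np.float64(0.0010691335968730203))
```

View pics/c1.png

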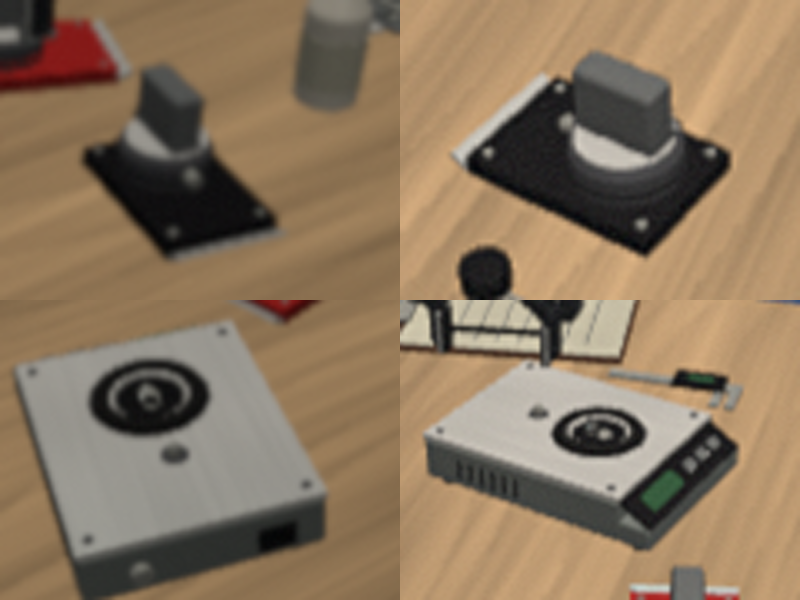

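```bash
python3 - <<'E'
import pickle,numpy as np
from h import *
np.set_printoptions(precision=4,suppress=True)
d=pickle.load(open("d0.pkl","rb"));a,b=d["scene"][1],d["side"][1]
pt,nt=tri(a,(207.8,246),b,(251.4,158.6))[0],tri(a,(200,229.1),b,(270,164.3))[0]
print("pin",pt,"nest",nt,np.degrees(np.arctan2(*(pt-nt)[1::-1])))
C=[onz(a,u,.06) for u in[(159.5,221),(224.6,206.6),(252.5,257.6),(178.4,278)]]
print(np.array(C)); e=(C[3]-C[0]+C[2]-C[1]);print("deckdir",np.degrees(np.arctan2(e[1],e[0])))
D=[onz(b,u,.017) for u in[(252,255),(231.25,276.25),(187.5,256.25),(208.75,235.5)]]
print(np.array(D)); e=(D[3]-D[0]+D[2]-D[1]);print("hood",np.degrees(np.arctan2(e[1],e[0])),np.mean(D,0))
g=np.mean(D,0)-0.025*e/np.linalg.norm(e);print("grip",g)
print(tri(a,(270+17*1,150+1),b,(0,0))[1] if 0 else "")
# top of grip
print("griptop",tri(a,(270+171/4,150+80/4),b,(170+222/4,215+72/4)))
E
```

```text
pin [ 0.5924 -0.2211  0.0583] nest [ 0.5193 -0.2025  0.0575] -14.235454260513356
[[ 0.4285 -0.2776  0.06  ]
 [ 0.475  -0.0926  0.06  ]
 [ 0.6964 -0.1539  0.06  ]
 [ 0.6519 -0.335   0.06  ]]
deckdir -14.942823537081543
[[0.4474 0.2011 0.017 ]
 [0.4725 0.291  0.017 ]
 [0.6113 0.2573 0.017 ]
 [0.5911 0.1611 0.017 ]]
hood -14.623021309614565 [0.5306 0.2277 0.017 ]
grip [0.5064 0.234  0.017 ]

griptop (array([0.5105, 0.2233, 0.0957]), np.float64(0.0010166258947335283))
```

apply_moves --commands "0 0 0 3.8 -0.7 0 8.54;0 0 0 3.8 -0.7 0 8.54;0 0 0 3.8 -0.7 0 8.54;0 0 0 3.8 -0.7 0 8.54;0 0 0 3.8 -0.7 0 8.54;0 0 0 3.8 -0.7 0 8.54"

```text
clock: 0.75
tool_pos: [0.5074, 0.2295, 0.2501]
tool_rot: [0.707, 0.707, -0.0, -0.0]
ft_force: [0.9, -0.5, -0.3]
width: 0.0853
grip_force: 0.0
```

apply_moves --commands "0 0 -8.3 0 0 0 8.54;0 0 -8.3 0 0 0 8.54;0 0 -8.3 0 0 0 8.54;0 0 -8.3 0 0 0 8.54;0 0 -8.3 0 0 0 8.54;0 0 -8.3 0 0 0 8.54;0 0 -8.3 0 0 0 8.54;0 0 -8.3 0 0 0 8.54;0 0 -8.3 0 0 0 8.54;0 0 0 0 0 0 8.54"

```text
clock: 1.75
tool_pos: [0.5079, 0.228, 0.25]
tool_rot: [0.132, 0.991, -0.0, -0.0]
ft_force: [-0.6, -0.2, -0.6]
width: 0.0852
grip_force: 0.0
```

```bash
cat > snap.py <<'E'
import sys,pickle,cv2,numpy as np
from plant import ctrl
np.set_printoptions(precision=4,suppress=True)
n,f=sys.argv[1:3]
s=ctrl.get_state();p=ctrl.snapshot(n);pickle.dump((s,p),open(f+".pkl","wb"))
cv2.imwrite(f"pics/{f}.png",cv2.resize(p["image"],(800,600),interpolation=cv2.INTER_CUBIC))
print(s["clock"],s["tool_pos"],s["tool_rot"],s["joint_pos"],s["ft_force"])
E
python3 snap.py wrist w1
```

```text
1.75 [0.5079 0.228  0.25  ] [ 0.132   0.9912 -0.0001 -0.0002] [0.2711 0.2705 0.0375 1.3383 0.     0.536 ] [-0.6255 -0.1501 -0.612 ]
```

View pics/w1.png

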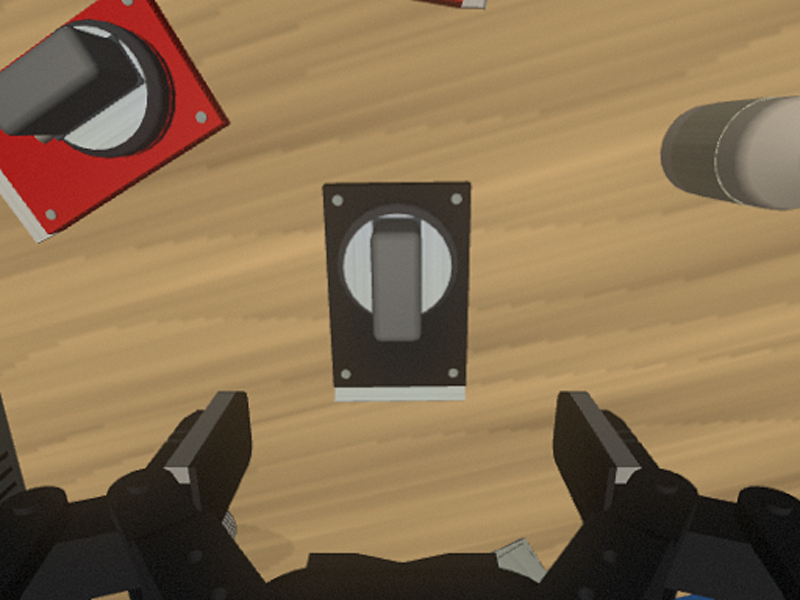

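The hood lies nearly aligned with the tool, lip downwards in the picture: sole corners at (323,184), (470,182), (466,386), (334,387), grip top about (372..421, 233..341).

```bash
python3 - <<'E'
import pickle,numpy as np
from h import *
np.set_printoptions(precision=4,suppress=True)
s,p=pickle.load(open("w1.pkl","rb"))
k=.64
def P(u,v,z): return onz(p,((u+.5)*k-.5,(v+.5)*k-.5),z,s)
D=np.array([P(323,184,.017),P(470,182,.017),P(466,386,.017),P(334,387,.017)])
e=D[2]+D[3]-D[0]-D[1];f=D[1]+D[2]-D[0]-D[3]
print(D,np.linalg.norm(e)/2,np.linalg.norm(f)/2,np.degrees(np.arctan2(e[1],e[0])),np.degrees(np.arctan2(f[1],f[0]))-90)
e/=np.linalg.norm(e);print("grip from sole",D.mean(0)-.025*e)
G=np.array([P(373,234,.098),P(420,233,.098),P(421,341,.098),P(373,341,.098)])
print("griptop",G.mean(0),np.linalg.norm(G[2]-G[1]),np.linalg.norm(G[0]-G[1]))
from scipy.spatial.transform import Rotation as Ro
R=Ro.from_quat(s["tool_rot"]).as_matrix();print(R)
E
```

```text
[[0.4519 0.1886 0.017 ]
 [0.4763 0.2836 0.017 ]
 [0.6219 0.2469 0.017 ]
 [0.5967 0.151  0.017 ]] 0.14993352967531456 0.09862678662470738 -14.363606418297413 -14.576674513860098
grip from sole [0.5125 0.2237 0.017 ]
griptop [0.5126 0.2238 0.098 ] 0.06139147377753566 0.024884433539125162
[[-0.9651  0.2618 -0.0005]
 [ 0.2618  0.9651 -0.0001]
 [ 0.0005 -0.0003 -1.    ]]
```

apply_moves --commands "0 0 -0.7 -0.56 -0.28 4 8.54;0 0 0 0 0 4 8.54;0 0 0 0 0 4 8.54;0 0 0 0 0 3 8.54;0 0 0 0 0 1.8 8.54;0 0 0 0 0 1 8.54;0 0 0 0 0 0 8.54"

```text
clock: 2.5
tool_pos: [0.5122, 0.2237, 0.0713]
tool_rot: [0.128, 0.992, -0.0, -0.001]
ft_force: [0.2, -0.6, 0.1]
width: 0.0857
grip_force: 0.0
```

apply_moves --commands "0 0 0 0 0 0 4;0 0 0 0 0 0 2;0 0 0 0 0 0 2;0 0 0 0 0 0 2;0 0 0 0 0 0 2;0 0 0 0 0 0 2;0 0 0 0 0 0 2;0 0 0 0 0 0 2"

```text
clock: 3.3
tool_pos: [0.513, 0.2239, 0.073]
tool_rot: [0.127, 0.992, 0.0, 0.001]
ft_force: [-1.1, -0.2, 6.2]
width: 0.0274
grip_force: 59.8
```

apply_moves --commands "0 0 0 0 0 -1 2;0 0 0 0 0 -2.5 2;0 0 0 0 0 -2.5 2;0 0 0 0 0 -2.5 2;0 0 0 0 0 -2.5 2;0 0 0 0 0 -2.5 2;0 0 0 0 0 -2.5 2;0 0 0 0 0 -2.5 2;0 0 0 0 0 -2.5 2;0 0 0 0 0 -1.7 2"

```text
clock: 4.3
tool_pos: [0.5124, 0.2238, 0.3013]
tool_rot: [0.127, 0.992, 0.0, 0.0]
ft_force: [0.9, 0.3, -2.4]
width: 0.0275
grip_force: 59.9
```

apply_moves --commands "0 0 0 -0.6 -1 0 2;0 0 0 -1.2 -2 0 2;0 0 0 -1.3 -2.2 0 2;0 0 0 -1.3 -2.2 0 2;0 0 0 -1.3 -2.2 0 2;0 0 0 -1.3 -2.2 0 2;0 0 0 -1.3 -2.2 0 2;0 0 0 -1.3 -2.2 0 2;0 0 0 -1.3 -2.2 0 2;0 0 0 -1.3 -2.2 0 2"

```text
clock: 5.3
tool_pos: [0.5784, -0.008, 0.298]
tool_rot: [0.127, 0.992, -0.0, -0.001]
ft_force: [1.6, 0.4, -3.8]
width: 0.0276
grip_force: 59.8
```

apply_moves --commands "0 0 0 -1.3 -2.2 0 2;0 0 0 -1.3 -2.2 0 2;0 0 0 -1.3 -2.2 0 2;0 0 0 -1.3 -2.2 0 2;0 0 0 -1.3 -2.2 0 2;0 0 0 -1.3 -2.2 0 2;0 0 0 -1.3 -2.2 0 2;0 0 0 -1.3 -2.2 0 2;0 0 0 -1.2 -2 0 2;0 0 0 -0.6 -1 0 2"

```text
clock: 6.3
tool_pos: [0.6445, -0.2388, 0.2973]
tool_rot: [0.128, 0.992, 0.0, -0.001]
ft_force: [-0.4, 0.3, -3.9]
width: 0.027
grip_force: 59.9
```

apply_moves --commands "0 0 0 0 0 0 2;0 0 0 0 0 0 2;0 0 0 0 0 0 2"

```text
clock: 6.6
tool_pos: [0.6447, -0.2353, 0.2995]
tool_rot: [0.127, 0.992, 0.0, -0.0]
ft_force: [0.1, -0.5, -3.7]
width: 0.0274
grip_force: 59.9
```

```bash
python3 snap.py wrist w2
```

```text
6.6 [ 0.6447 -0.2353  0.2995] [ 0.1266  0.9919  0.0001 -0.0001] [-0.4722  0.5067  0.5289  1.5932  0.0002 -0.2183] [ 0.1366 -0.516  -3.7196]
```

View pics/w2.png

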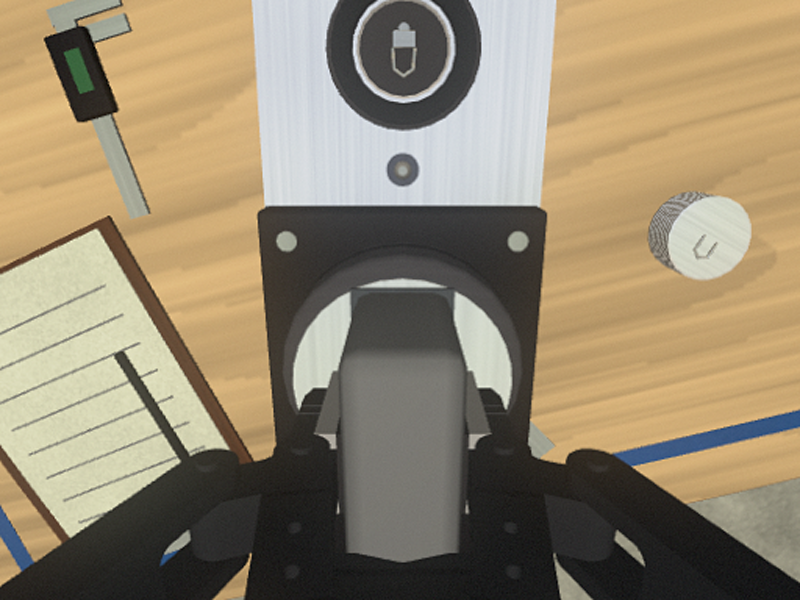

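The pin top is at (402,169), nest ring x 327..481 with bottom 129, deck edges (252,0)-(265,205) and (556,0)-(541,205), sole rear edge (259,208)-(546,208).

```bash
cat > m.py <<'E'
import pickle,numpy as np,cv2
from h import *
np.set_printoptions(precision=4,suppress=True)
s,p=pickle.load(open("w2.pkl","rb"));k=.64
g=cv2.cvtColor(p["image"],cv2.COLOR_BGR2GRAY)
def P(u,v,z): return onz(p,((u+.5)*k-.5,(v+.5)*k-.5),z,s)[:2]
print(g[100:118,246:270])
pin=P(402.5,169,.071); print("pin",pin, "base-ish",P(402.5,170,.06))
L=[P(252,1,.06),P(265,205,.06)];Rr=[P(556,1,.06),P(541,205,.06)]
for E in(L,Rr): q=E[1]-E[0];print("edge",np.degrees(np.arctan2(q[1],q[0])))
r=P(481,46,.066)-P(327,46,.066);print("nest dia",np.linalg.norm(r),"ctr",(P(481,46,.066)+P(327,46,.066))/2,"bottom",P(404,129,.066))
zs=s["tool_pos"][2]-.073+.017
a,b=P(259,208,zs),P(546,208,zs);q=b-a
print("sole rear",(a+b)/2,np.linalg.norm(q),np.degrees(np.arctan2(q[1],q[0]))-90)
from scipy.spatial.transform import Rotation as Ro
R=Ro.from_quat(s["tool_rot"]).as_matrix();print("toolyaw",np.degrees(np.arctan2(R[1,1],R[0,1]))-90)
d=(a+b)/2-s["tool_pos"][:2];print("rear in tool",R[:2,:2].T@d)
for n,w in(("yaw-15",-14.6),):
    c,t=np.cos(np.radians(w)),np.sin(np.radians(w))
    mid=(np.mean(L,0)+np.mean(Rr,0))/2
    print("mid lateral",(mid-pin)@[-t,c], "nest rel pin",(P(404,46,.066)-pin)@[c,t],(P(404,46,.066)-pin)@[-t,c])
    nb=P(404,129,.066);print("nest bottom rel pin",(nb-pin)@[c,t])
E
python3 m.py
```

```text
[[214 212 214 214 194 138  87  94  97  99 101  99  98  95  96  95  94 107
  160 212 222 219 219 220]
 [215 214 219 202 135  89  96  98 100 103  98  96  96  95  94 100  98  94
  111 163 210 220 219 220]
 [215 215 209 162  92  98 101  98 100  97  95  98  98  93  97  98 100 101
   94 109 174 224 220 219]
 [216 213 181 101  93  96  98  98 102 111 106 114 108 106 101  95  99 100
   98  92 141 209 222 220]
 [219 201 141  92  97  98  97  99 114 127 123 125 127 118 115 100  96  98
  100  93 108 177 223 220]
 [218 191  99  94  98  98  97 106 124 128 134 133 132 129 124 112  98  95
   98  96  92 151 217 222]
 [215 178  92  97  97  98 105 115 127 139 149 155 150 142 125 119 106  99
   99  99  94 132 197 223]
 [208 162  92  98 100  96 104 123 134 151 166 167 166 158 134 117 107 100
  101  99  94 121 187 222]
 [211 162  91  97 100  97 104 119 138 159 167 167 166 166 147 116 106  98
  101  97  92 122 188 223]
 [210 160  92  98  96 100 106 118 137 163 167 167 166 168 153 112 104 100
   98  98  95 123 185 224]
 [214 177  90  99  97  97 101 112 127 158 171 172 169 167 143 109  99  96
   99  96  95 13
[... 450 characters left out ...]
01 100  95  96  92  94  97  97  96  99
   98 146 206 219 220 219]
 [215 210 217 210 170 113  91  95  97 102  98  98  98  95  94  96  94 108
  151 198 222 218 218 218]
 [212 212 214 216 207 180 136 102  92  95  94  97  95  92  92  90 103 156
  206 223 219 216 218 219]]
pin [ 0.5928 -0.2213] base-ish [ 0.5941 -0.2216]
edge -14.923279902372009
edge -14.726295064228474
nest dia 0.09614381562829505 ctr [ 0.5205 -0.2016] bottom [ 0.5688 -0.2141]
sole rear [ 0.5953 -0.2222] 0.09777027973250761 -14.573115349248013
toolyaw -14.549994189467157
rear in tool [0.051  0.0003]
mid lateral 0.0006470467861984689 nest rel pin -0.07482751117181949 0.0008855921655446885
nest bottom rel pin -0.025086676691471816
```

apply_moves --commands "0 0 0.35 1 0 0 2;0 0 0 2 0 0 2;0 0 0 2.5 0 0 2;0 0 0 2.5 0 0 2;0 0 0 2.5 0 0 2;0 0 0 2.3 0 0 2;0 0 0 1.5 0 0 2;0 0 0 0.5 0 1 2;0 0 0 0 0 2 2;0 0 0 0 0 2.5 2"

```text
clock: 7.65
tool_pos: [0.5019, -0.1975, 0.2452]
tool_rot: [0.13, 0.992, -0.001, 0.002]
ft_force: [-0.0, -0.8, -4.4]
width: 0.0277
grip_force: 59.9
```

apply_moves --commands "0 0 0 0 0 2.5 2;0 0 0 0 0 2.5 2;0 0 0 0 0 2 2;0 0 0 0 0 1 2;0 0 0 0 0 0 2;0 0 0 0 0 0 2;0 0 0 0 0 0 2"

```text
clock: 8.35
tool_pos: [0.5025, -0.1984, 0.1655]
tool_rot: [0.13, 0.992, -0.0, 0.001]
ft_force: [0.4, 1.0, -3.4]
width: 0.0274
grip_force: 59.8
```

```bash
python3 snap.py side s2; python3 - <<'E'
import pickle,cv2
s,p=pickle.load(open("s2.pkl","rb"))
cv2.imwrite("pics/s2c.png",cv2.resize(p["image"][80:230,170:370],(800,600),interpolation=cv2.INTER_CUBIC))
E
```

```text
8.35 [ 0.5025 -0.1984  0.1655] [ 0.13    0.9915 -0.0004  0.001 ] [-0.5315  0.2795 -0.1696  1.1196 -0.     -0.2708] [ 0.3783  1.0349 -3.3528]
```

View pics/s2c.png

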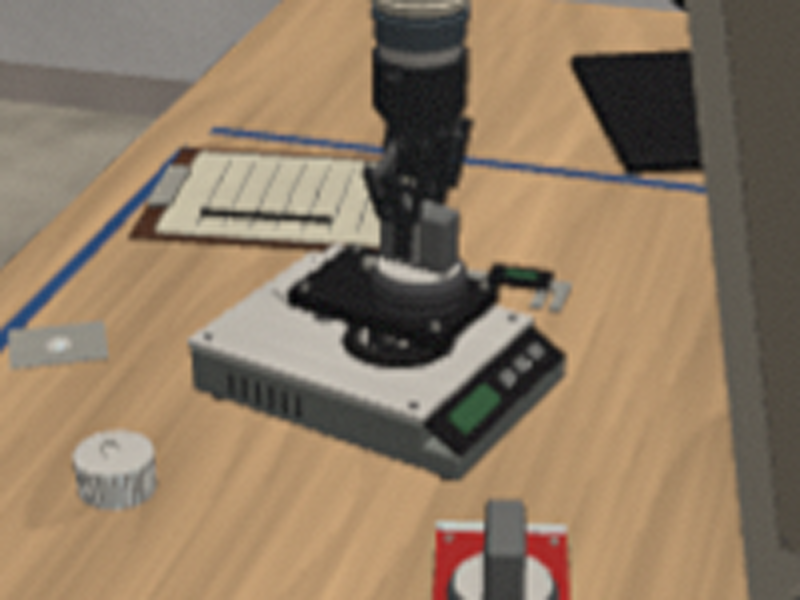

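The hood hangs level over the tester with its front over the pin (about (310,275) in the crop). I lower it gently.

apply_moves --commands "0 0 0 0 0.06 0.7 2;0 0 0 0 0 0.7 2;0 0 0 0 0 0.4 2;0 0 0 0 0 0.1 2;0 0 0 0 0 0 2;0 0 0 0 0 0 2"

```text
clock: 9.0
tool_pos: [0.5022, -0.1977, 0.1454]
tool_rot: [0.13, 0.992, -0.0, 0.0]
ft_force: [-0.4, 0.0, -4.0]
width: 0.0272
grip_force: 59.9
```

apply_moves --commands "0 0 0 0 0 0.1 2;0 0 0 0 0 0 2;0 0 0 0 0 0 2"

```text
clock: 9.3
tool_pos: [0.5021, -0.1977, 0.1444]
tool_rot: [0.13, 0.992, -0.0, 0.0]
ft_force: [0.5, 0.5, -2.6]
width: 0.0278
grip_force: 59.9
```

apply_moves --commands "0 0 0 0 0 0.1 2;0 0 0 0 0 0 2;0 0 0 0 0 0 2"

```text
clock: 9.6
tool_pos: [0.5022, -0.1977, 0.1437]
tool_rot: [0.13, 0.991, -0.0, 0.0]
ft_force: [-2.4, 0.9, 1.1]
width: 0.0275
grip_force: 60.7
```

Contact on the pin (force up ~5 N). Now I slide forward.

apply_moves --commands "0 0 0 -0.2 0 0 2;0 0 0 -0.2 0 0 2;0 0 0 -0.2 0 0 2;0 0 0 -0.2 0 0 2;0 0 0 -0.2 0 0 2;0 0 0 -0.2 0 0 2;0 0 0 0 0 0 2"

```text
clock: 10.3
tool_pos: [0.5143, -0.201, 0.1434]
tool_rot: [0.13, 0.992, -0.0, 0.0]
ft_force: [0.1, -0.4, 2.9]
width: 0.0276
grip_force: 60.8
```

apply_moves --commands "0 0 0 -0.15 0 0 2;0 0 0 -0.15 0 0 2;0 0 0 0 0 0 2"

```text
clock: 10.6
tool_pos: [0.517, -0.2017, 0.1429]
tool_rot: [0.13, 0.992, 0.0, 0.0]
ft_force: [1.1, -0.6, -2.8]
width: 0.0275
grip_force: 60.2
```

apply_moves --commands "0 0 0 -0.15 0 0 2;0 0 0 -0.15 0 0 2;0 0 0 0 0 0 2"

```text
clock: 10.9
tool_pos: [0.5195, -0.2023, 0.1428]
tool_rot: [0.13, 0.992, 0.0, -0.0]
ft_force: [0.3, 0.1, -3.7]
width: 0.0278
grip_force: 60.1
```

Support is lost, so the hole is over the pin. I go the last 1.5 mm forward, then down.

apply_moves --commands "0 0 0 -0.15 0.03 0.1 2;0 0 0 0 0 0.1 2;0 0 0 0 0 0 2;0 0 0 0 0 0 2"

```text
clock: 11.3
tool_pos: [0.5209, -0.2024, 0.1412]
tool_rot: [0.13, 0.992, 0.0, -0.0]
ft_force: [-0.2, -0.6, -3.0]
width: 0.0274
grip_force: 60.1
```

apply_moves --commands "0 0 0 0 0 0.1 2;0 0 0 0 0 0.1 2;0 0 0 0 0 0 2;0 0 0 0 0 0 2"

```text
clock: 11.7
tool_pos: [0.521, -0.2024, 0.1393]
tool_rot: [0.13, 0.992, 0.0, -0.0]
ft_force: [0.5, -0.0, -3.6]
width: 0.0272
grip_force: 60.1
```

apply_moves --commands "0 0 0 0 0 0.1 2;0 0 0 0 0 0.1 2;0 0 0 0 0 0 2;0 0 0 0 0 0 2"

```text
clock: 12.1
tool_pos: [0.521, -0.2025, 0.1377]
tool_rot: [0.13, 0.991, -0.0, 0.0]
ft_force: [-2.3, 0.9, 5.3]
width: 0.0274
grip_force: 61.0
```

apply_moves --commands "0 0 0 0 0 0.1 2;0 0 0 0 0 0.1 2;0 0 0 0 0 0.1 2;0 0 0 0 0 0 2;0 0 0 0 0 0 2"

```text
clock: 12.6
tool_pos: [0.5211, -0.2025, 0.1348]
tool_rot: [0.13, 0.992, -0.0, 0.0]
ft_force: [-3.2, 2.1, 6.9]
width: 0.027
grip_force: 61.3
```

apply_moves --commands "0 0 0 0 0 0.1 2;0 0 0 0 0 0.1 2;0 0 0 0 0 0 2;0 0 0 0 0 0 2"

```text
clock: 13.0
tool_pos: [0.521, -0.2025, 0.1331]
tool_rot: [0.13, 0.992, -0.0, 0.0]
ft_force: [-4.3, 1.5, 10.5]
width: 0.0274
grip_force: 61.6
```

apply_moves --commands "0 0 0 0 0 0.1 2;0 0 0 0 0 0.1 2;0 0 0 0 0 0 2;0 0 0 0 0 0 2"

```text
clock: 13.4
tool_pos: [0.521, -0.2025, 0.133]
tool_rot: [0.13, 0.991, -0.001, 0.001]
ft_force: [-10.1, 3.2, 28.1]
width: 0.0273
grip_force: 64.0
```

```bash
python3 - <<'E'
from plant import ctrl
import numpy as np
from scipy.spatial.transform import Rotation as Ro
s=ctrl.get_state();print(s["tool_pos"],s["ft_force"],s["moment"],Ro.from_quat(s["tool_rot"]).as_matrix())
E
```

```text
[ 0.52096696 -0.20251099  0.13297093] [-10.06043504   3.21743866  28.07094464] [1.22014543 2.04226798 0.05303122] [[-9.66144081e-01  2.57993607e-01  2.21661822e-03]
 [ 2.57990777e-01  9.66146239e-01 -1.48456706e-03]
 [-2.52458617e-03 -8.62438617e-04 -9.99996441e-01]]
```

apply_moves --commands "0 0 0 0.04 0 0 2;0 0 0 0 0 0 2;0 0 0 0 0 0 2"

```text
clock: 13.7
tool_pos: [0.521, -0.2025, 0.133]
tool_rot: [0.13, 0.992, -0.001, 0.002]
ft_force: [-8.6, 3.1, 26.0]
width: 0.0271
grip_force: 63.7
```

```bash
python3 snap.py wrist w3; python3 snap.py side s3; python3 - <<'E'
import pickle,cv2,numpy as np
from plant import ctrl
print(ctrl.get_state()["moment"])
s,p=pickle.load(open("s3.pkl","rb"));w=pickle.load(open("w3.pkl","rb"))[1]["image"]; w2=pickle.load(open("w2.pkl","rb"))[1]["image"]
a=cv2.resize(p["image"][120:210,210:330],(800,600),interpolation=cv2.INTER_CUBIC)[100:400]
b=np.hstack([cv2.resize(x,(400,300),interpolation=cv2.INTER_AREA) for x in(w2,w)])
cv2.imwrite("pics/c3.png",np.vstack([a,b]))
E
```

```text
13.7 [ 0.521  -0.2025  0.133 ] [ 0.1301  0.9915 -0.0006  0.0016] [-0.5209  0.3308 -0.1826  1.054   0.0001 -0.26  ] [-8.5596  3.1216 26.03  ]
13.75 [ 0.521  -0.2025  0.133 ] [ 0.1301  0.9915 -0.0006  0.0016] [-0.5209  0.3308 -0.1826  1.054   0.0001 -0.26  ] [-8.4917  2.6051 25.5694]
[1.16689506 1.74817817 0.04707322]
```

View pics/c3.png

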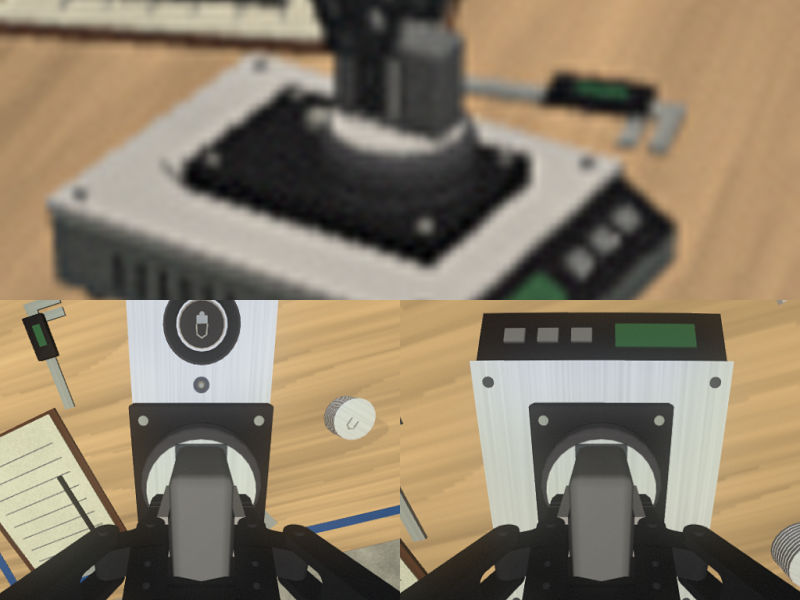

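apply_moves --commands "0 0 0 0.05 0 0.1 2;0 0 0 0.05 0 0.05 2;0 0 0 0 0 0 2;0 0 0 0 0 0 2"

```text
clock: 14.2
tool_pos: [0.521, -0.2025, 0.1329]
tool_rot: [0.13, 0.992, -0.001, 0.003]
ft_force: [-6.8, 4.8, 36.4]
width: 0.0274
grip_force: 65.0
```

```bash
python3 - <<'E'
from plant import ctrl
import pickle,cv2,numpy as np
from h import *
np.set_printoptions(precision=4,suppress=True)
from scipy.spatial.transform import Rotation as Ro
s=ctrl.get_state();print(s["tool_pos"],s["ft_force"],s["moment"],Ro.from_quat(s["tool_rot"]).as_matrix()[2])
s,p=pickle.load(open("w3.pkl","rb"))
f=lambda u,v,z:onz(p,((u-400+.5)*1.28-.5,(v-300+.5)*1.28-.5),z,s)[:2]
A=lambda q:np.degrees(np.arctan2(q[1],q[0]))-90
print("sole",A(f(672.5,404,.077)-f(529.5,403.5,.077)),"deck screws",A(f(715,382.5,.06)-f(488,382,.06)),"panel edge",A(f(733,361.5,.06)-f(470,361,.06)))
a=(f(672.5,404,.077)+f(529.5,403.5,.077))/2;b=(f(715,382.5,.06)+f(488,382,.06))/2;print(a,b,A(a-b)+90)
E
```

```text
[ 0.521  -0.2025  0.1329] [-6.7965  4.8018 36.4145] [ 1.201   1.7056 -0.1152] [-0.0065 -0.0013 -1.    ]
sole -15.164313242316112 deck screws -15.087382458631865 panel edge -15.069417930600707
[ 0.4719 -0.1891] [ 0.4589 -0.1853] -16.553964351900788
```

Yaw is aligned to within 0.1°, but the arm's give has pitched the tool by 0.37° (rear low), so I correct that.

apply_moves --commands "0 0.2 0 0 0 0 2;0 0.2 0 0 0 0 2;0 0 0 0 0 0 2;0 0 0 0 0 0 2"

```text
clock: 14.6
tool_pos: [0.521, -0.2025, 0.1329]
tool_rot: [0.13, 0.992, -0.001, -0.0]
ft_force: [-9.2, 4.9, 36.2]
width: 0.0272
grip_force: 64.9
```

```bash
cat > st.py <<'E'
from plant import ctrl
import numpy as np
np.set_printoptions(precision=5,suppress=True)
from scipy.spatial.transform import Rotation as Ro
s=ctrl.get_state();print(s["tool_pos"],s["ft_force"],s["moment"],Ro.from_quat(s["tool_rot"]).as_matrix()[2])
E
python3 st.py
```

```text
[ 0.52096 -0.20255  0.13289] [-9.22017  4.9251  36.18973] [ 1.04869  1.26407 -0.09751] [ 0.00044 -0.00128 -1.     ]
```

The TCP sits 72.9 mm above the deck, the same height it had over the sole when I gripped the hood on the bench. Its height does not change under extra push or pitch, so the sole is flat on the deck. I hand the job in now.

```bash
python3 -c "
from plant import ctrl
print(ctrl.finish_job())"
```

```text
the job is handed in; nothing more can be done
None
```

The hood is on the pin and lined up with the tester to about 0.1°, pressed flat on the deck with about 36 N and still gripped; I handed the job in at 14.6 s, and no verdict came back.

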